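Flag two fittings for reorder and send the order

TASK

The elbows and the tees are running out: with the closed fingertips, press the far half (bin side) of the rocker in front of the elbow bin fully down, then the same on the tee bin's rocker, then press the long bar key of the order terminal fully down to send the order and let it come up again. Leave both rockers tipped over, do not press the socket bin's rocker or the round key, and leave everything else where it is: nothing is to be picked up or pushed aside.

Things in the scene. Friction and masses are not known exactly. Their poses are not given: they have to be found in the camera images.
- elbow_station: Fixed stock place of the elbows: a blue plate 245 x 100 mm with one rocker switch at its near end and an open-fronted black bin (140 long, 100 wide, top edge 57 mm above the table) behind it. One copper elbow (an L) lies in it. Origin: on the table straight below the rocker's pivot; x points from the rocker to the bin (away from the robot at yaw 0), y along the pivot, z up. The bin spans x = 50 to 190 mm.
- elbow_far_half (a point): Point on the top face of the far half (bin side) of the elbow rocker, on its centre line, 24 mm from the pivot and 10 mm from the outer end: the place to press. It moves with the rocker: about 32 mm above the table at the start, 25 mm when fully down. The grey paddle is a shallow V, 68 mm long (34 mm each half) and 38 mm wide; its pivot is 22 mm above the table; the black housing round it is 84 x 52 mm and 21 mm high.
- elbow_rocker (a joint): Rocker: 0 = near half (robot side) flat and far half standing up, as at the start give or take 0.03; 0.30 rad = far half pressed fully down and flat, its stop. It has light friction (about 2 N at the far-half point), no spring, and stays where it is left.
- tee_station: Fixed stock place of the tees: a blue plate 245 x 100 mm with one rocker switch at its near end and an open-fronted black bin (140 long, 100 wide, top edge 57 mm above the table) behind it. One copper tee (a T) lies in it. Origin: on the table straight below the rocker's pivot; x points from the rocker to the bin (away from the robot at yaw 0), y along the pivot, z up. The bin spans x = 50 to 190 mm.
- tee_far_half (a point): Point on the top face of the far half (bin side) of the tee rocker, on its centre line, 24 mm from the pivot and 10 mm from the outer end: the place to press. It moves with the rocker: about 32 mm above the table at the start, 25 mm when fully down. The grey paddle is a shallow V, 68 mm long (34 mm each half) and 38 mm wide; its pivot is 22 mm above the table; the black housing round it is 84 x 52 mm and 21 mm high.
- tee_rocker (a joint): Rocker: 0 = near half (robot side) flat and far half standing up, as at the start give or take 0.03; 0.30 rad = far half pressed fully down and flat, its stop. It has light friction (about 2 N at the far-half point), no spring, and stays where it is left.
- socket_station: Fixed stock place of the straight sockets: a blue plate 245 x 100 mm with one rocker switch at its near end and an open-fronted black bin (140 long, 100 wide, top edge 57 mm above the table) behind it. Five copper sockets (short plain tubes, 36 mm wide, 44 mm high) stand in it. Origin: on the table straight below the rocker's pivot; x points from the rocker to the bin (away from the robot at yaw 0), y along the pivot, z up. The bin spans x = 50 to 190 mm.
- socket_far_half (a point): Point on the top face of the far half (bin side) of the socket rocker, on its centre line, 24 mm from the pivot and 10 mm from the outer end: the place to press. It moves with the rocker: about 32 mm above the table at the start, 25 mm when fully down. The grey paddle is a shallow V, 68 mm long (34 mm each half) and 38 mm wide; its pivot is 22 mm above the table; the black housing round it is 84 x 52 mm and 21 mm high.
- socket_rocker (a joint): Rocker: 0 = near half (robot side) flat and far half standing up, as at the start give or take 0.03; 0.30 rad = far half pressed fully down and flat, its stop. It has light friction (about 2 N at the far-half point), no spring, and stays where it is left.
- terminal: Fixed grey order terminal without a bin: a flat case 155 x 120 x 22 mm with a long white bar key nearest the robot, a small round white key beyond it and a dark screen at the far end. Origin: on the table below the centre of the bar key; x points to the screen, z up. The case spans x = -40 to 115 mm.
- bar_key_top (a point): Centre of the top of the long bar key (28 x 80 mm, long side along the terminal's y), 32 mm above the table when up, 26 mm when fully down. This key sends the order.
- bar_key (a joint): Bar key: 0 = up, 0.006 m = fully down; spring return, about 1.5 N to start and 5 N fully down.
- round_key_top (a point): Centre of the top of the round key (20 mm across), 53 mm beyond and 40 mm to the right (-y) of the bar key's centre, 32 mm above the table. It cancels the order: not to be pressed.
- round_key (a joint): Round key: 0 = up, 0.006 m = fully down; spring return, 4 N.
- elbow_piece_mid (a point): Loose copper elbow in its bin, legs 50 mm, 32 mm thick; point half-way up.
- tee_piece_mid (a point): Loose copper tee in its bin, 76 mm across, 32 mm thick; point half-way up.
- socket_piece_mid (a point): Loose copper socket standing in its bin behind four fixed ones; point half-way up.
- mug_mid (a point): Loose white mug, 80 mm wide, 95 mm high, to the left; point half-way up.
- spray_mid (a point): Loose spray can, 60 mm wide, 170 mm high, to the right; point half-way up.
- tape_mid (a point): Loose roll of black tape, 90 mm across, 25 mm high, lying behind the terminal; centre.
- screwdriver_grip (a point): Loose screwdriver lying on the table between the robot and the bins, under 40 mm high; middle of its handle.
- nipple_mid (a point): Loose brass pipe nipple standing on the table between the robot and the bins, 26 mm wide, 50 mm high; point half-way up.

How it is judged:
On the way, in this order (a step that is already met when the one before it is completed fails the run):
1. the elbow rocker is tipped fully to its far side (value of joint elbow_rocker above 0.26 rad), for 0.1 s.
2. then the tee rocker is tipped fully to its far side (value of joint tee_rocker above 0.26 rad), for 0.1 s.
3. then the bar key is pressed down (value of joint bar_key above 0.0045 m), for 0.03 s.
At the end, for the whole second after the job is handed in: Elbow and tee rockers tipped to the far side (over 0.25 of 0.30 rad), socket rocker still near side (under 0.10 rad), both keys up (within 1.5 mm), every loose thing within 20 mm of where it began (value of joint each of elbow_rocker, tee_rocker above 0.25 rad and value of joint socket_rocker below 0.1 rad and value of joint each of bar_key, round_key below 0.0015 m and distance of each of elbow_piece_mid, tee_piece_mid, socket_piece_mid, mug_mid, spray_mid, tape_mid, screwdriver_grip, nipple_mid from where it was at the start of the episode below 0.02 m); the robot touches nothing.
It fails at once if the tee rocker is tipped before the elbow rocker (value of joint tee_rocker above 0.15 rad and value of joint elbow_rocker below 0.25 rad).
It fails at once if the bar key is pressed before both rockers are tipped (value of joint bar_key above 0.003 m and value of joint any of elbow_rocker, tee_rocker below 0.25 rad).
It fails at once if the socket rocker is tipped (value of joint socket_rocker above 0.12 rad).
It fails at once if the round key is pressed (value of joint round_key above 0.003 m).
It fails at once if a loose thing is lifted, or shifted by more than 20 mm (distance of any of elbow_piece_mid, tee_piece_mid, socket_piece_mid, mug_mid, spray_mid, tape_mid, screwdriver_grip, nipple_mid from where it was at the start of the episode above 0.02 m).
It also fails if it takes over 51 s, if anything falls off the work surface, if the arm or the gripper's body presses on something with over 40 N, if the wrist force passes 120 N, or if a joint passes its speed limit or range.

ROBOT

A 7-joint arm with a two-finger parallel gripper is mounted at the origin on the work surface. World frame = base frame: x ahead of the robot, y to its left, z up, the work surface at z = 0. Lengths are in m, angles in rad, forces in N, time in s.
With the tool pointing down it reaches from about 0.425 to 0.875 m from the base axis. Payload 4.7 kg.
Tool frame: the origin (TCP) lies between the finger pads; the fingertips stand 14 mm ahead of it and the grasp point (between the pads) lies 5 mm behind it; z points along the fingers, y is the line along which they close (so a half turn about z gives the same grasp; the last joint's range is limited). The gripper opens to 87 mm and grips with 3 to 60 N. Pads are 19 mm wide; open, the fingers measure 117 mm over their backs; the gripper's body (75 mm by 190 mm) begins 51 mm behind the grasp point.
Start: joints at [1.264, 0.321, -0.07, 1.45, 0.023, 1.371, -0.057], TCP at [0.205, -0.617, 0.237] pointing down, gripper open.
Joint ranges: [-2.86, 2.86], [-0.3, 2.09], [-1.38, 1.24], [0.06, 2.45], [-1.56, 4.7], [0.09, 2.05], [-2.69, 2.69]. Speed limits (rad/s): [2.57, 2.57, 3.14, 3.14, 3.14, 3.14, 3.14].

INTERFACE

Orientations are given as a rotation vector (axis times angle).
In Python, from bench import get_state, get_image, camera_params, close_job gives the robot as it stands. The module is installed in compiled form; this text tells all that it offers.
- The arm moves only by the tool arm_command, never from a script. Its argument "motion" is a list of rows, each a list of 5 numbers: the finger opening in mm, from 0 to 87, then the shift along the tool's x, y, z in mm, then the turn about the tool's z in degrees. In form: [[gripper, x, y, z, spin], ...]. A call has 1 to 5 rows; each row is the pose to reach, as a shift and turn from the pose commanded when the call began, along the tool's axes at that moment; what a row does not reach only later rows make up. A row lasts 1/12 s, in which the tool goes at most 41.7 mm and 7.16 degrees, less where a joint would pass 70% of its speed; a pose out of reach is approached as far as the arm can. A call with a gripper value outside its range is refused whole. The fingers move at their own pace and stop on an object; "newtons" is the grip in N (left out, the last holds). Time passes only in rows, so rows that repeat a pose let the fingers close. It gives the time, the measured TCP pose, the force, the opening and the grip force at its end, in the units of the state.
- get_state(): the state, without advancing time (a new reading comes with each control period).
- get_image(name): name is "side" or "top"; returns (picture, depth): 420x560x3 uint8, red, green, blue; 420x560 float32, m along the optical axis (not along the pixel's ray), 0 where there is no reading.
- camera_params(name): a dict with "intrinsics" (3x3 intrinsics, pixels), "D" ([k1, k2, p1, p2, k3] as OpenCV has them; the pictures are not rectified), "extrinsics" (4x4, takes a point from camera to world coordinates). Camera axes: x right, y down, z forward; pixel columns grow to the right and rows downward; lengths in m; the calibration is good to about 2 mm. A picture is of the moment at which its call begins. camera_params takes no time and is no camera call.
- close_job(): hands the job in; it is judged then, once.
The state is a dict: "time": time; "joint_positions": joint angles; "qd": joint speeds; "joint_torque": joint torques, N m; "position": TCP position; "tool_rot": TCP orientation; "ft_force": force on the tool from outside, world axes, zero at the start; "torque": the same for the moment, N m; "grip_width": opening from 0.0 (shut) to 1.0 (fully open); "grip_force": force on a finger pad.
Only numpy, scipy, OpenCV 4.12 (cv2) and the standard library are available. Lean on these libraries where they do the work, as an engineer would, in place of code of your own. Each camera call takes 0.05 s, during which the arm holds its last target. There are 200 camera calls.

## Working session

There is one attempt and no reset: what is moved stays moved. The work goes in short steps, Python scripts to look and compute and a tool call to move; the robot and the scene stay as the last step left them, time stands still between calls to the robot, and variables do not carry over. Pictures are saved under pics/ and viewed, at most 10 in all, crops included, and the job is handed in when it is done.

Besides the shell and the picture viewer there is one more tool, called after "Call:" by a JSON object that holds its "fn" and its "kwargs", one argument or row to a line. arm_command: Moves the arm, as the interface text tells. Its arguments: {"type":"object","properties":{"motion":{"type":"array"},"newtons":{"type":"number"}},"required":["motion"]}

```bash
mkdir -p pics; cat > h.py <<'E'
import numpy as np,cv2
from bench import *
def ray(cam,uv,z):
    p=camera_params(cam);K=np.array(p["intrinsics"]);D=np.array(p["D"]);T=np.array(p["extrinsics"])
    n=cv2.undistortPoints(np.array(uv,float).reshape(-1,1,2),K,D).reshape(-1,2)
    d=np.c_[n,np.ones(len(n))]@T[:3,:3].T;o=T[:3,3]
    return o+d*((z-o[2])/d[:,2])[:,None]
def proj(cam,P):
    p=camera_params(cam);T=np.linalg.inv(np.array(p["extrinsics"]))
    return cv2.projectPoints(np.array(P,float).reshape(-1,3),cv2.Rodrigues(T[:3,:3])[0],T[:3,3],np.array(p["intrinsics"]),np.array(p["D"]))[0].reshape(-1,2)
E
python3 - <<'E'
from h import *
for c in("top","side"):
    im,d=get_image(c);cv2.imwrite(f"pics/{c}0.png",im[...,::-1]);np.savez(f"{c}0.npz",im=im,d=d)
    print(np.round(camera_params(c)["extrinsics"],3))
s=get_state();print(s["time"],s["position"],s["tool_rot"],cv2.Rodrigues(np.array(s["tool_rot"]))[0].round(3))
E
```

```text
[[-0.017 -0.987  0.159  0.255]
 [-1.     0.016 -0.006 -0.01 ]
 [ 0.003 -0.159 -0.987  1.727]
 [ 0.     0.     0.     1.   ]]
[[-0.916 -0.312  0.253  0.216]
 [-0.401  0.69  -0.602  0.667]
 [ 0.013 -0.653 -0.757  0.911]
 [ 0.     0.     0.     1.   ]]
0.1 [ 0.20477103 -0.61640345  0.23556191] [-3.09958793e+00 -5.01495364e-01  6.04594571e-04] [[ 0.949  0.315 -0.001]
 [ 0.315 -0.949  0.002]
 [-0.    -0.002 -1.   ]]
```

View pics/top0.png

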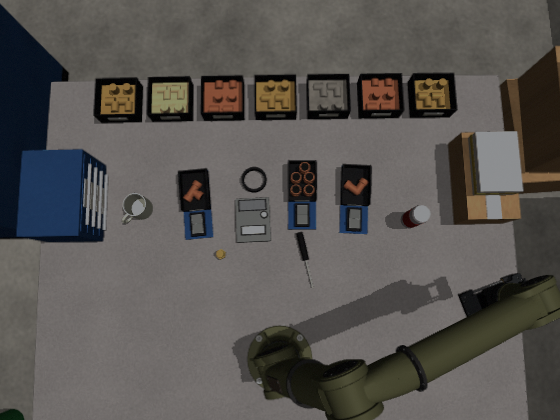

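View pics/side0.png

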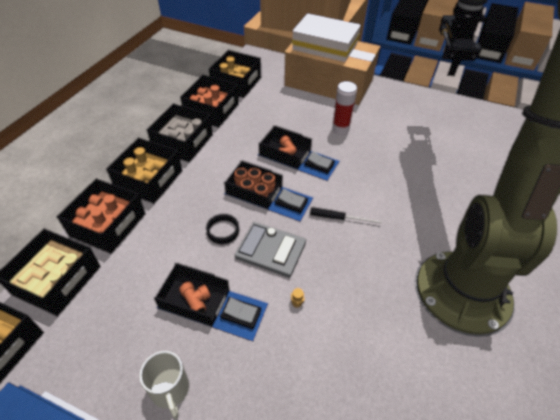

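The top view shows the tee station on the left (rocker about (197,223)), the terminal with bar key (253,230) and round key (264,214), the socket station (302,215), and the elbow station on the right (rocker about (354,220)). The side view agrees. Next I'll measure from contours.

```bash
python3 - <<'E'
from h import *
a=np.load("top0.npz");im=a["im"];d=a["d"]
hsv=cv2.cvtColor(im,cv2.COLOR_RGB2HSV)
def blobs(m,box):
    x0,y0,x1,y1=box;mm=np.zeros(m.shape,np.uint8);mm[y0:y1,x0:x1]=m[y0:y1,x0:x1]
    cs=cv2.findContours(mm,cv2.RETR_EXTERNAL,cv2.CHAIN_APPROX_NONE)[0];return sorted(cs,key=cv2.contourArea)[::-1]
blue=((hsv[...,0]>100)&(hsv[...,0]<125)&(hsv[...,1]>130)&(hsv[...,2]>50)).astype(np.uint8)
grey=((hsv[...,1]<90)&(hsv[...,2]>70)).astype(np.uint8)
white=((hsv[...,1]<60)&(hsv[...,2]>185)).astype(np.uint8)
def show(n,c,z):
    r=cv2.minAreaRect(c);P=ray("top",cv2.boxPoints(r),z)[:,:2]
    e=[P[1]-P[0],P[2]-P[1]];L=[np.linalg.norm(v) for v in e];v=e[int(np.argmax(L))]
    print(n,"px",np.round(r[0],1),"ctr",P.mean(0).round(4),"size",np.round(L,3),"long ang",np.degrees(np.arctan2(v[1],v[0])).round(1))
for n,b in dict(tee=(180,165,215,242),soc=(285,155,320,232),elb=(337,160,373,237)).items():
    cs=blobs(blue,b);show(n+" blue",max(cs,key=len),.003)
    x0,y0,x1,y1=b
    c=blobs(grey,(x0+8,y0+40,x1-8,y1-3))
    for k in c[:2]: show(n+" paddle",k,.028)
    dark=((hsv[...,2]<60)).astype(np.uint8)
    for k in blobs(dark,(x0-5,y0-5,x1+5,y1))[:1]: show(n+" dark bin+",k,.04)
for k in blobs(white,(235,195,272,242))[:3]: show("white",k,.032)
big=cv2.resize(im[150:270,170:380],None,fx=3.8,fy=3.8,interpolation=cv2.INTER_CUBIC);cv2.imwrite("pics/crop0.png",big[...,::-1])
for u,v in((197,223),(354,219),(253,230),(264,214)):print(u,v,ray("top",[(u,v)],.03).round(4))
E
```

```text
tee blue px [197.9 224. ] ctr [0.4672 0.2833] size [0.097 0.099] long ang -174.3
tee paddle px [196.8 223.4] ctr [0.4662 0.2826] size [0.039 0.066] long ang -174.8
tee paddle px [193. 210.] ctr [0.5138 0.2966] size [0.    0.007] long ang 89.1
tee dark bin+ px [193.5 189.8] ctr [0.5842 0.2936] size [0.111 0.15 ] long ang -175.3
soc blue px [302. 215.] ctr [ 0.4934 -0.0873] size [0.093 0.093] long ang 178.4
soc paddle px [302. 214.] ctr [ 0.4933 -0.0862] size [0.035 0.064] long ang 178.6
soc dark bin+ px [301.5 180.5] ctr [ 0.6112 -0.0867] size [0.103 0.148] long ang 178.4
elb blue px [353.5 219. ] ctr [ 0.4759 -0.2703] size [0.097 0.101] long ang 177.5
elb paddle px [354. 218.] ctr [ 0.4761 -0.2684] size [0.035 0.064] long ang 177.6
elb paddle px [358.5 205. ] ctr [ 0.5219 -0.2861] size [0.    0.011] long ang 89.1
elb dark bin+ px [355.5 184.5] ctr [ 0.5938 -0.2767] size [0.11  0.147] long ang 177.3
197 223 [[0.4672 0.2817 0.03  ]]
354 219 [[ 0.4722 -0.2679  0.03  ]]
253 230 [[0.4395 0.086  0.03  ]]
264 214 [[0.4952 0.047  0.03  ]]
```

View pics/crop0.png

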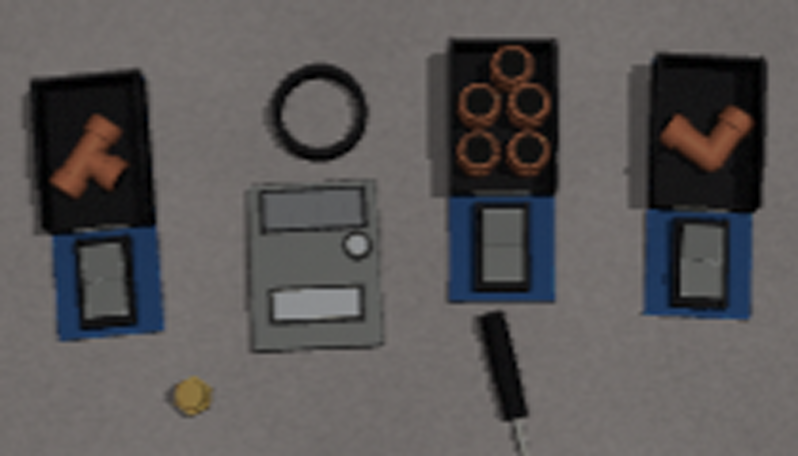

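The crop confirms the T lies in the left bin, the L in the right bin and five sockets in the middle; the sizes match the text. Targets in world x, y: elbow far point about (0.499, -0.2695), tee (0.490, 0.285), bar key (0.440, 0.086). Setting out for the elbow.

Call:
{"fn": "arm_command", "kwargs": {
  "motion": [
    [0, 34, -21, 0, 0],
    [0, 68, -42, 0, 0],
    [0, 102, -62, 0, 0],
    [0, 136, -83, 0, 0],
    [0, 170, -104, 0, 0]
  ],
  "newtons": 20
}}

```text
time: 0.52
position: [0.3342, -0.4628, 0.2361]
tool_rot: [-3.101, -0.501, 0.001]
ft_force: [1.6, -0.4, -0.4]
grip_width: 0.707
grip_force: 0.0
```

Call:
{"fn": "arm_command", "kwargs": {
  "motion": [
    [0, 34, -21, 0, 0],
    [0, 68, -42, 0, 0],
    [0, 102, -62, 0, 0],
    [0, 136, -83, 0, 0],
    [0, 170, -104, 0, 0]
  ]
}}

```text
time: 0.93
position: [0.4627, -0.3105, 0.2363]
tool_rot: [-3.101, -0.501, 0.001]
ft_force: [0.4, -0.4, 0.1]
grip_width: 0.33
grip_force: 0.0
```

Call:
{"fn": "arm_command", "kwargs": {
  "motion": [
    [0, 34, -21, 0, 7],
    [0, 48, -29, 0, 14],
    [0, 48, -29, 30, 21],
    [0, 48, -29, 60, 21],
    [0, 48, -29, 100, 21]
  ]
}}

```text
time: 1.35
position: [0.5002, -0.2697, 0.1374]
tool_rot: [3.138, -0.07, 0.006]
ft_force: [0.4, -1.5, -0.0]
grip_width: 0.017
grip_force: 0.0
```

```bash
python3 - <<'E'
from h import *
im,d=get_image("side");s=get_state();print(s["position"],s["tool_rot"])
p=np.array(s["position"]);tip=p-[0,0,.014]
P=[tip,[.499,-.2695,.032],[.475,-.2685,.022]]
uv=proj("side",P);print(uv.round(1))
u,v=uv[1].astype(int);c=np.ascontiguousarray(im[v-60:v+40,u-70:u+70])
for q in uv:cv2.circle(im,tuple(int(t) for t in q.round()),1,(255,0,0),-1)
c=cv2.resize(im[v-60:v+40,u-70:u+70],None,fx=5.5,fy=5.5,interpolation=cv2.INTER_CUBIC);cv2.imwrite("pics/e1.png",c[...,::-1])
E
```

```text
[ 0.49417624 -0.26714526  0.12740418] [-3.13541429  0.0704223   0.01574163]
[[315.2 136.2]
 [311.9 155.9]
 [318.8 160.7]]
```

View pics/e1.png

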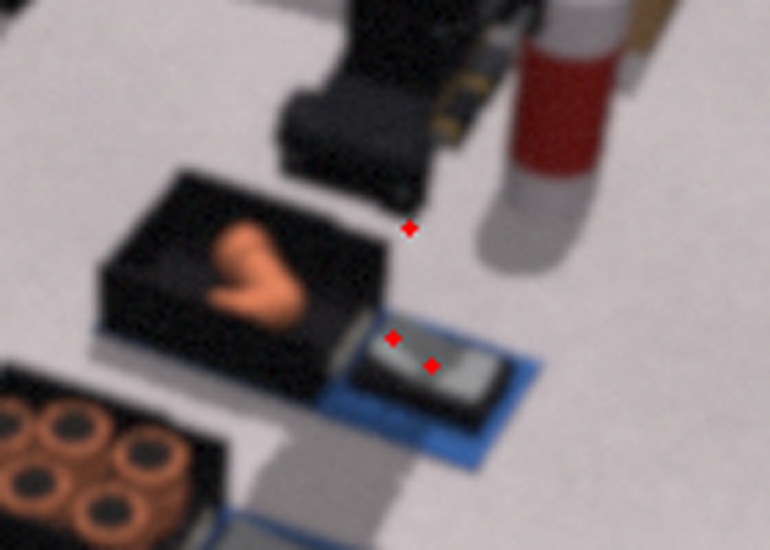

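The view shows the far-half marker (image (312,156)) on the raised bin-side half of the elbow rocker. The gripper's body hides the fingertips, as geometry predicts. Reading the settled pose next.

```bash
python3 - <<'E'
from h import *
for i in range(2):
    get_image("top");s=get_state();print(s["time"],s["position"],s["tool_rot"],s["grip_width"],s["ft_force"])
E
```

```text
1.45 [ 0.49369595 -0.2672468   0.12994147] [-3.13451318  0.07092568  0.01838048] 0.006154021934142494 [-0.48632291  0.58398727 -0.75579952]
1.5 [ 0.49586935 -0.26838725  0.13359561] [-3.13704136  0.07145031  0.01055719] 0.005264952885729633 [-0.29319012  0.02159212  0.29122436]
```

Call:
{"fn": "arm_command", "kwargs": {
  "motion": [
    [0, 1, 0, 30, 0],
    [0, 1, 0, 55, 0],
    [0, 1, 0, 75, 0],
    [0, 1, 0, 83, 0],
    [0, 1, 0, 83, 0]
  ]
}}

```text
time: 1.92
position: [0.4993, -0.2698, 0.0537]
tool_rot: [-3.14, 0.072, 0.001]
ft_force: [-0.8, -0.3, -0.3]
grip_width: 0.004
grip_force: 0.0
```

Call:
{"fn": "arm_command", "kwargs": {
  "motion": [
    [0, 0, 0, 4, 0],
    [0, 0, 0, 8, 0],
    [0, 0, 0, 11, 0],
    [0, 0, 0, 13, 0],
    [0, 0, 0, 13, 0]
  ]
}}

```text
time: 2.33
position: [0.5, -0.2699, 0.0411]
tool_rot: [3.14, -0.072, 0.002]
ft_force: [0.5, -0.1, 1.8]
grip_width: 0.005
grip_force: 0.7
```

Call:
{"fn": "arm_command", "kwargs": {
  "motion": [
    [0, 0, 0, 1, 0],
    [0, 0, 0, 2, 0],
    [0, 0, 0, 3, 0],
    [0, 0, 0, 4, 0],
    [0, 0, 0, 4, 0]
  ]
}}

```text
time: 2.75
position: [0.5, -0.27, 0.0393]
tool_rot: [3.14, -0.072, 0.001]
ft_force: [-4.2, 2.4, 17.4]
grip_width: 0.006
grip_force: 8.8
```

At the stop (tip 25 mm, 17 N). Retreating and checking.

Call:
{"fn": "arm_command", "kwargs": {
  "motion": [
    [0, 0, 0, -10, 0],
    [0, 0, 0, -45, 0],
    [0, 0, 0, -85, 0],
    [0, 0, 0, -120, 0],
    [0, 0, 0, -140, 0]
  ]
}}

```text
time: 3.17
position: [0.5004, -0.2701, 0.1808]
tool_rot: [3.138, -0.072, 0.006]
ft_force: [0.7, 0.3, 0.5]
grip_width: 0.003
grip_force: 0.0
```

Call:
{"fn": "arm_command", "kwargs": {
  "motion": [
    [0, -2, -30, 0, 0],
    [0, -4, -70, 0, 0],
    [0, -7, -110, 0, 0],
    [0, -9, -150, 0, 0],
    [0, -12, -190, 0, 0]
  ]
}}

```text
time: 3.58
position: [0.4951, -0.0776, 0.1763]
tool_rot: [3.14, -0.073, -0.002]
ft_force: [1.3, -0.1, -0.4]
grip_width: 0.005
grip_force: 0.0
```

```bash
python3 - <<'E'
from h import *
get_image("top");im,d=get_image("side");s=get_state();print(s["position"],s["tool_rot"],s["ft_force"])
c=cv2.resize(im[110:220,230:370],None,fx=5.4,fy=5.4,interpolation=cv2.INTER_CUBIC);cv2.imwrite("pics/e2.png",c[...,::-1])
E
```

```text
[ 0.49552758 -0.07113845  0.17667114] [-3.13867054e+00  5.41118648e-02  1.33159691e-03] [-0.56265673 -0.5510427  -0.15415687]
```

View pics/e2.png

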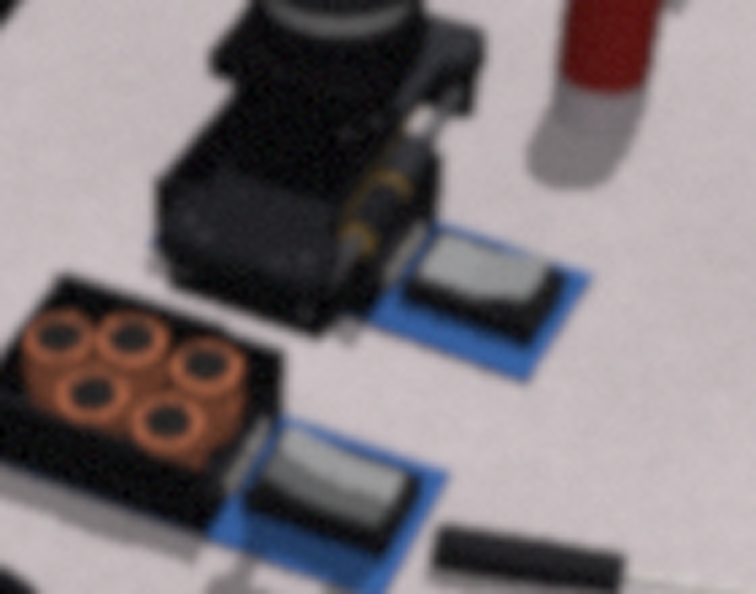

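The elbow rocker (crop (480,275)) is now tipped flat on the bin side, the socket rocker (335,480) is unchanged. On to the tee.

Call:
{"fn": "arm_command", "kwargs": {
  "motion": [
    [0, -3, -40, 0, 0],
    [0, -5, -80, 0, 0],
    [0, -8, -120, 0, 0],
    [0, -10, -160, 0, 0],
    [0, -13, -200, 0, 0]
  ]
}}

```text
time: 4.1
position: [0.4916, 0.122, 0.1764]
tool_rot: [3.14, -0.073, -0.001]
ft_force: [0.6, 0.1, 0.2]
grip_width: 0.004
grip_force: 0.0
```

Call:
{"fn": "arm_command", "kwargs": {
  "motion": [
    [0, -3, -40, 0, 0],
    [0, -5, -80, 0, 0],
    [0, -8, -120, 0, 0],
    [0, -10, -155, 0, -4],
    [0, -10, -164, 0, -8]
  ]
}}

```text
time: 4.52
position: [0.4874, 0.2918, 0.1767]
tool_rot: [-3.133, -0.164, 0.002]
ft_force: [-1.4, 0.4, 0.4]
grip_width: 0.006
grip_force: 0.0
```

Call:
{"fn": "arm_command", "kwargs": {
  "motion": [
    [0, 0, 0, 0, 0],
    [0, 0, 0, 0, 0],
    [0, 0, 0, 20, 0],
    [0, 0, 0, 40, 0],
    [0, 0, 0, 40, 0]
  ]
}}

```text
time: 4.93
position: [0.4885, 0.2808, 0.1327]
tool_rot: [3.134, 0.139, -0.009]
ft_force: [-0.1, -1.2, 0.5]
grip_width: 0.006
grip_force: 0.0
```

```bash
python3 - <<'E'
from h import *
get_image("top");im,d=get_image("side");s=get_state();print(s["position"],s["tool_rot"],s["ft_force"])
p=np.array(s["position"])
for q in proj("side",[p-[0,0,.014],[.490,.285,.032],[.4665,.2825,.022]]):cv2.circle(im,tuple(int(t) for t in q.round()),1,(255,0,0),-1)
c=cv2.resize(im[240:350,160:300],None,fx=5.4,fy=5.4,interpolation=cv2.INTER_CUBIC);cv2.imwrite("pics/t1.png",c[...,::-1])
E
```

```text
[0.48999858 0.2829763  0.1360979 ] [ 3.13651658e+00  1.41635952e-01 -2.38237905e-03] [ 0.17025314  0.00023303 -0.20686529]
```

View pics/t1.png

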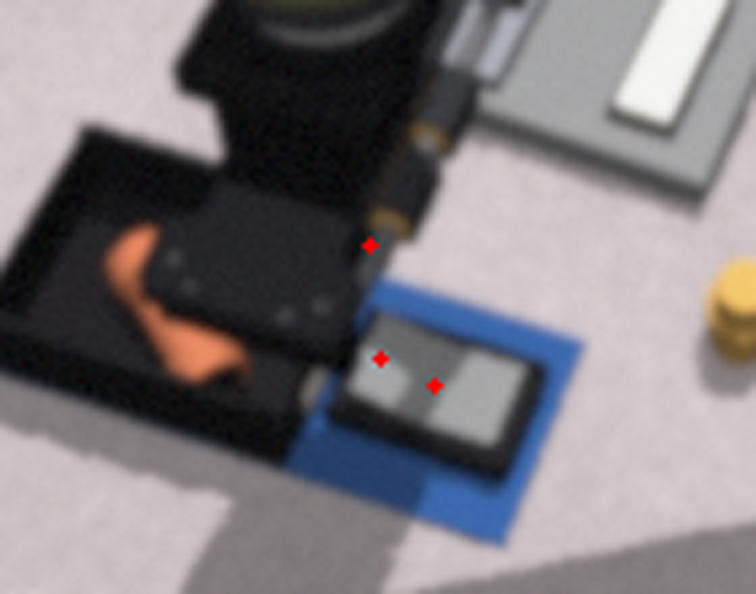

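The tee far-half marker (crop (381,359)) sits on the raised bin-side half. Pressing.

Call:
{"fn": "arm_command", "kwargs": {
  "motion": [
    [0, 0, 0, 30, 0],
    [0, 0, 0, 55, 0],
    [0, 0, 0, 75, 0],
    [0, 0, 0, 83, 0],
    [0, 0, 0, 83, 0]
  ]
}}

```text
time: 5.45
position: [0.4894, 0.2841, 0.0527]
tool_rot: [3.137, 0.145, -0.003]
ft_force: [-1.4, -0.6, -0.6]
grip_width: 0.004
grip_force: 0.0
```

Call:
{"fn": "arm_command", "kwargs": {
  "motion": [
    [0, 0, 0, 4, 0],
    [0, 0, 0, 8, 0],
    [0, 0, 0, 11, 0],
    [0, 0, 0, 12, 0],
    [0, 0, 0, 13, 0]
  ]
}}

```text
time: 5.87
position: [0.4906, 0.2857, 0.0413]
tool_rot: [-3.138, -0.147, -0.003]
ft_force: [0.9, -0.7, 0.1]
grip_width: 0.005
grip_force: 0.8
```

Call:
{"fn": "arm_command", "kwargs": {
  "motion": [
    [0, 0, 0, 1, 0],
    [0, 0, 0, 2, 0],
    [0, 0, 0, 3, 0],
    [0, 0, 0, 3, 0],
    [0, 0, 0, 3, 0]
  ]
}}

```text
time: 6.28
position: [0.4902, 0.2856, 0.0393]
tool_rot: [3.137, 0.147, 0.002]
ft_force: [-1.5, -2.1, 12.9]
grip_width: 0.006
grip_force: 6.4
```

Call:
{"fn": "arm_command", "kwargs": {
  "motion": [
    [0, 0, 0, -10, 0],
    [0, 0, 0, -45, 0],
    [0, 0, 0, -85, 0],
    [0, 0, 0, -110, 0],
    [0, 0, 0, -120, 0]
  ]
}}

```text
time: 6.7
position: [0.4909, 0.2869, 0.1618]
tool_rot: [-3.136, -0.148, -0.008]
ft_force: [0.9, 0.9, 0.0]
grip_width: 0.005
grip_force: 0.0
```

Call:
{"fn": "arm_command", "kwargs": {
  "motion": [
    [0, -12, 35, 0, 0],
    [0, -26, 74, 0, 0],
    [0, -39, 113, 0, 0],
    [0, -53, 152, 0, 0],
    [0, -66, 190, 0, 3]
  ]
}}

```text
time: 7.12
position: [0.44, 0.0881, 0.1566]
tool_rot: [3.141, 0.065, -0.003]
ft_force: [1.6, -0.6, 0.1]
grip_width: 0.005
grip_force: 0.0
```

Call:
{"fn": "arm_command", "kwargs": {
  "motion": [
    [0, -1, 3, 0, 0],
    [0, -1, 3, 0, 0],
    [0, -1, 3, 0, 0],
    [0, -1, 3, 0, 0],
    [0, -1, 3, 0, 0]
  ]
}}

```text
time: 7.53
position: [0.441, 0.0888, 0.1574]
tool_rot: [-3.14, -0.07, 0.001]
ft_force: [0.5, 0.9, -0.3]
grip_width: 0.005
grip_force: 0.0
```

```bash
python3 - <<'E'
from h import *
im,d=get_image("side");s=get_state();print(s["position"],s["tool_rot"],s["ft_force"])
p=np.array(s["position"])
hsv=cv2.cvtColor(im,cv2.COLOR_RGB2HSV);m=((hsv[...,1]<50)&(hsv[...,2]>200)).astype(np.uint8)
M=np.zeros_like(m);M[215:285,255:310]=m[215:285,255:310]
for k in sorted(cv2.findContours(M,0,1)[0],key=cv2.contourArea)[::-1][:2]:
    P=ray("side",cv2.boxPoints(cv2.minAreaRect(k)),.032);print(P.mean(0).round(4),np.linalg.norm(np.diff(P[:3],axis=0),axis=1).round(3),P.round(3).tolist())
for q in proj("side",[p-[0,0,.014],[.440,.086,.032]]):cv2.circle(im,tuple(int(t) for t in q.round()),1,(255,0,0),-1)
c=cv2.resize(im[190:340,170:330],None,fx=4,fy=4,interpolation=cv2.INTER_CUBIC);cv2.imwrite("pics/b1.png",c[...,::-1])
E
```

```text
[0.44097245 0.08870166 0.15735633] [-3.14000911e+00 -7.02128585e-02  8.99150360e-04] [-0.28896803 -0.88787412  0.20308   ]
[0.3691 0.1168 0.032 ] [0.126 0.045] [[0.39, 0.177, 0.032], [0.391, 0.052, 0.032], [0.346, 0.057, 0.032], [0.349, 0.181, 0.032]]
[0.4232 0.0134 0.032 ] [0.043 0.067] [[0.455, -0.009, 0.032], [0.416, -0.027, 0.032], [0.392, 0.036, 0.032], [0.43, 0.053, 0.032]]
```

View pics/b1.png

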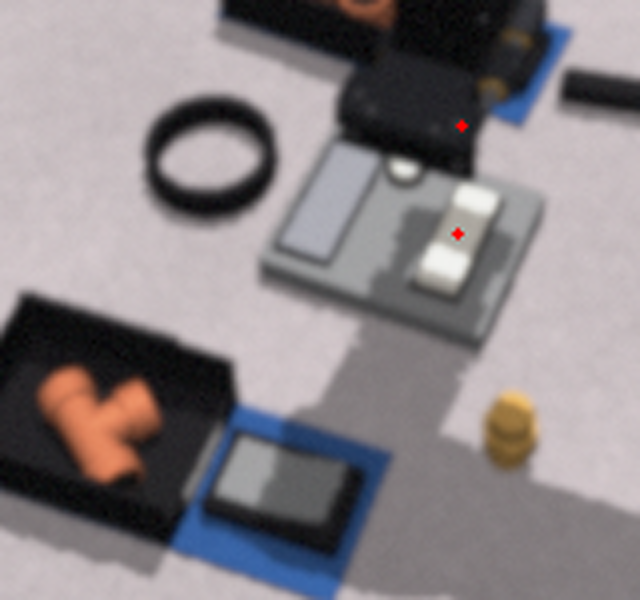

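The marker (crop (458,233)) is centred on the bar key. The tee rocker lies with its bin half down, and nothing has been displaced. Pressing the key.

Call:
{"fn": "arm_command", "kwargs": {
  "motion": [
    [0, 0, 0, 35, 0],
    [0, 0, 0, 70, 0],
    [0, 0, 0, 95, 0],
    [0, 0, 0, 104, 0],
    [0, 0, 0, 104, 0]
  ]
}}

```text
time: 8.0
position: [0.439, 0.0878, 0.0515]
tool_rot: [-3.14, -0.068, 0.008]
ft_force: [0.8, -0.1, 0.5]
grip_width: 0.003
grip_force: 0.0
```

Call:
{"fn": "arm_command", "kwargs": {
  "motion": [
    [0, 0, 0, 5, 0],
    [0, 0, 0, 9, 0],
    [0, 0, 0, 12, 0],
    [0, 0, 0, 14, 0],
    [0, 0, 0, 14, 0]
  ]
}}

```text
time: 8.42
position: [0.4426, 0.0876, 0.0406]
tool_rot: [-3.14, -0.065, -0.005]
ft_force: [0.8, 1.8, 4.8]
grip_width: 0.007
grip_force: 2.3
```

Call:
{"fn": "arm_command", "kwargs": {
  "motion": [
    [0, 0, 0, 1, 0],
    [0, 0, 0, 2, 0],
    [0, 0, 0, 3, 0],
    [0, 0, 0, 3, 0],
    [0, 0, 0, 3, 0]
  ]
}}

```text
time: 8.83
position: [0.4427, 0.0876, 0.04]
tool_rot: [3.14, 0.065, 0.004]
ft_force: [-7.5, 0.2, 27.9]
grip_width: 0.003
grip_force: 14.0
```

Call:
{"fn": "arm_command", "kwargs": {
  "motion": [
    [0, 0, 0, -10, 0],
    [0, 0, 0, -45, 0],
    [0, 0, 0, -85, 0],
    [0, 0, 0, -110, 0],
    [0, 0, 0, -120, 0]
  ]
}}

```text
time: 9.25
position: [0.443, 0.087, 0.1606]
tool_rot: [3.14, 0.065, 0.01]
ft_force: [1.9, -0.3, -0.2]
grip_width: 0.008
grip_force: 0.0
```

Call:
{"fn": "arm_command", "kwargs": {
  "motion": [
    [0, 0, -30, -30, 0],
    [0, 0, -60, -50, 0],
    [0, 0, -60, -50, 0],
    [0, 0, -60, -50, 0],
    [0, 0, -60, -50, 0]
  ]
}}

```text
time: 9.67
position: [0.4378, 0.146, 0.2055]
tool_rot: [3.14, 0.065, -0.003]
ft_force: [-0.3, -1.8, 0.4]
grip_width: 0.003
grip_force: 0.0
```

```bash
python3 - <<'E'
from h import *
im,d=get_image("side");s=get_state();print(s["time"],s["position"],s["ft_force"])
cv2.imwrite("pics/f1.png",cv2.resize(im[100:350,130:400],None,fx=2.4,fy=2.4,interpolation=cv2.INTER_CUBIC)[...,::-1])
E
```

```text
9.7167 [0.4377217  0.14540204 0.20508681] [ 0.01817929 -0.76299625 -1.09730093]
```

View pics/f1.png

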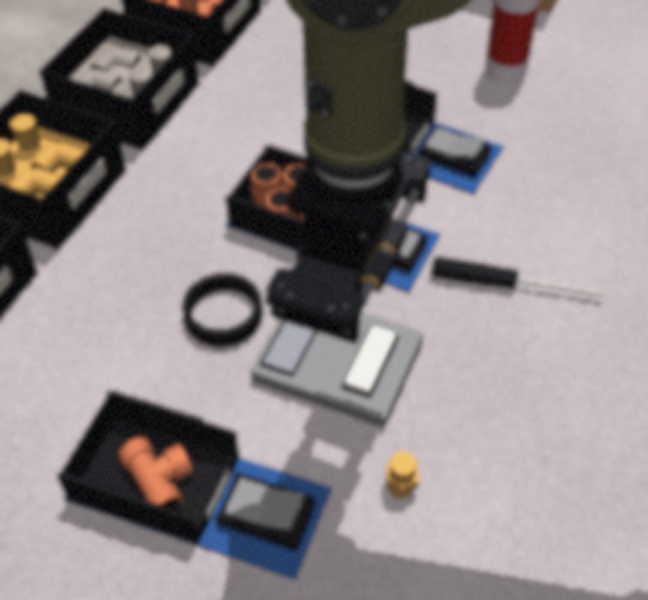

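The picture shows both rockers (crop (265,505) and (455,145)) tipped to the bin side, the bar key (370,358) back up, and the loose things in their places. Handing in.

```bash
python3 -c "from bench import *;print(close_job())"
```

```text
the job is handed in; nothing more can be done
None
```

I pressed the elbow rocker, then the tee rocker, then the bar key, each fully down. Both rockers stayed tipped, the key came back up, nothing else looked moved in the last picture, and the job was handed in at about 9.7 s (the result was not shown).

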